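# Scrub out the green pot with the long brush

## Robot

A 6-joint arm with a two-finger parallel gripper is mounted at the origin on the work surface. World frame = base frame: x ahead of the robot, y to its left, z up, the work surface at z = 0. Lengths are in m, angles in rad, forces in N, time in s.
With the tool pointing down it reaches from about 0.4 to 0.825 m from the base axis. Payload 7 kg.
Tool frame: the origin (TCP) lies on the centre line of the jaws, within the pads' length; the fingertips stand 25 mm ahead of it and the grasp point (between the pads) lies 6 mm ahead of it; z points along the fingers, y is the direction in which the jaws open and shut (so a half turn about z gives the same grasp; the last joint's range is limited). The gripper opens to 88 mm and grips with 3 to 60 N. Pads are 19 mm wide; open, the fingers measure 130 mm over their backs; the gripper's body (78 mm by 193 mm) begins 47 mm behind the grasp point.
Start: joints at [-0.895, 0.359, 0.012, 0, -1.224, -0.288], TCP at [0.255, -0.625, 0.252] pointing down, gripper open.
Joint ranges: [-3.07, 3.07], [-1.43, 2.12], [-1.02, 1.25], [-3.03, 1.67], [-3.05, -0], [-3.03, 3.03]. Speed limits (rad/s): [2.39, 2.39, 3.01, 3.14, 3.14, 3.14].

## Interface

Orientations are given as [roll, pitch, yaw] about the fixed x, y, z axes, in that order (R = Rz(yaw) Ry(pitch) Rx(roll)).
In Python, from station import * gives the robot as it stands. The module is installed in compiled form; this text tells all that it offers.
- The arm moves only by the tool step_arm, never from a script. Its argument "commands" is text: rows parted by semicolons, each of 6 numbers parted by spaces: the shift along the tool's x, y, z in mm, then the turn, a rotation vector about the tool's x, y, z in rad. A call has 1 to 8 rows; each row shifts and turns the commanded pose from where the row before left it, along the tool's axes as they then stand; what a row does not reach is not made up. A row lasts 1/8 s, in which the tool goes at most 62.5 mm and 10.7 degrees, less where a joint would pass 70% of its speed; a pose out of reach is approached as far as the arm can. A call is refused whole if a number of a shift passes 62.5 or a number of a turn 0.188, either way. A call with a gripper value outside its range is refused whole. "jaw" is the finger opening in mm, from 0 to 87.6, set as the call begins (left out, the last holds). The fingers move at their own pace and stop on an object; "grip_force" is the grip in N (left out, the last holds). Time passes only in rows, so rows that do not move let the fingers close. It gives the time, the measured TCP pose, the force and the opening at its end, in the units of the state.
- get_state(): the state, without advancing time (a new reading comes with each control period).
- grab_frame(name): name is "scene" or "side" or "wrist"; returns a dict with "frame" (420x560x3 uint8, red, green, blue), "fovy" (degrees; the focal length in pixels is half the picture's height over the tangent of half this angle, whatever the lens; pixels are square), "cx", "cy" (the principal point, pixels), "rvec" (rotation vector, rad) and "tvec" (3), from world to camera coordinates, as OpenCV has them; the wrist camera has in their place "tool_from_camera" (4x4, takes a point from camera to tool coordinates, whose origin is the TCP and whose axes are the flange's). Camera axes: x right, y down, z forward; pixel columns grow to the right and rows downward; lengths in m; the calibration is good to about 2 mm. A picture is of the moment at which its call begins: read the wrist's pose just before it. There is no depth.
- job_done(): hands the job in, once; it reports no verdict.
Trained networks look in a picture, given as the dict that the camera call returned (one of the last four; its "shot" number tells which), for a name from the list of things; names that differ only in an ending like _2 or _b are one class to them, and where a whole thing is asked for, a point or a joint stands for the part that bears it (a point fixed in the world has none). Each returns a list of dicts, best first, with "conf" (0 to 1); they miss things now and then, are a little off and sometimes report something else, mostly with a low value. They report only what shows in the picture. A call takes as long as a camera call. They do not tell look-alikes from the thing itself.
- recognise(picture, name): "pixel" ([column, row] in pixels, amid what is visible of it).
The state is a dict: "t": time; "q": joint angles; "qd": joint speeds; "joint_efforts": joint torques, N m; "eef_pos": TCP position; "ee_rot": TCP orientation; "force": force on the tool from outside, world axes, zero at the start; "moment": the same for the moment, N m; "width": finger opening in m.
Only numpy, scipy, OpenCV 4.12 (cv2) and the standard library are available. Lean on these libraries where they do the work, as an engineer would, in place of code of your own. Each camera call takes 0.05 s, during which the arm holds its last target.

## Task

Scrub out the empty green pot: take the long orange-handled brush out of its black stand, push it down to the bottom of the green pot three times, drawing it up inside the pot between times until the bristles show at the mouth, and then stand the brush, bristles down, in its black stand again and let go. Leave the green pot and the white pot standing where they are, and keep the brush out of the white one.

Things in the scene. Friction and masses are not known exactly. Their poses are not given: they have to be found in the camera images.
- brush_centre (a point): Middle of the long brush (loose, 120 g, 200 mm long), upright in its stand, bristles down: on its axis, 100 mm from either end; z along the brush to the handle's end. From the bottom up: stiff round cream bristle head 42 mm across, 45 mm long, flat end; steel stem 12 mm across; round orange handle 24 mm across, its middle 65 mm along +z from here and 70 mm long: grip it there.
- brush_bottom (a point): The centre of the flat bottom end of the brush's bristle head: on the brush's axis, 100 mm along -z from the brush's middle; same axes.
- green_pot_in (a point): The green open round pot (loose, about 350 g), the one to scrub: 80 mm across outside, 72 mm inside (walls 4 mm, straight), 90 mm tall. This point is the centre of its inner floor, 6 mm above the bench; z up. The mouth lies 84 mm above this point.
- white_pot_in (a point): The white open round pot (loose, 350 g), same size and shape as the green one, to be left alone. This point is the centre of its inner floor, 6 mm above the bench; z up; mouth 84 mm above it. A blue pot of the same shape also stands about, unlisted. The pots and the stand change places from start to start.
- stand_in (a point): The black brush stand, fixed to the bench: an open round sleeve 76 mm across outside, 68 mm inside, 80 mm tall, on a thin disc foot 104 mm across. This point is the centre of its inner floor, 6 mm above the bench; z up; mouth 74 mm above it. The brush stands loosely in it on its flat bristle end, up to 7 mm off centre.
Not all that is in view belongs to the job. Leave any red look-alike of the part that bears white_pot_in alone.

How it is judged:
On the way, in this order (a step that is already met when the one before it is completed fails the run):
1. The brush is down at the bottom of the green pot (horizontal distance between brush_bottom and green_pot_in below 0.036 m and z of brush_bottom in the frame of green_pot_in below 0.018 m and angle between brush_centre's own z axis and vertical below 0.35 rad), for 0.05 s.
2. The brush is drawn up inside the green pot until its bristles show at the mouth (horizontal distance between brush_bottom and green_pot_in below 0.036 m and z of brush_bottom in the frame of green_pot_in above 0.035 m and angle between brush_centre's own z axis and vertical below 0.35 rad), for 0.05 s.
3. Down to the bottom a second time (all of step 1), for 0.05 s.
4. Up to the mouth a second time (all of step 2), for 0.05 s.
5. Down to the bottom a third time (all of step 3), for 0.05 s.
At the end, for the whole second after the job is handed in: The brush stands at rest, bristles down, in the black stand (its bottom end inside the sleeve and within 20 mm of the floor of it; it may lean); the green and the white pot stand upright (within about 8 degrees) within 30 mm of where they were at the start (horizontal distance between brush_bottom and stand_in below 0.034 m and z of brush_bottom in the frame of stand_in below 0.02 m and linear speed of brush below 0.03 m/s and angle between each of green_pot_in, white_pot_in's own z axis and vertical below 0.15 rad and distance of each of green_pot_in, white_pot_in from where it was at the start of the episode below 0.03 m); the robot touches nothing.
It fails at once if The brush goes into the white pot (horizontal distance between brush_bottom and white_pot_in below 0.034 m and z of brush_bottom in the frame of white_pot_in below 0.075 m).
It fails at once if The green or the white pot is tipped by more than about 20 degrees or shifted by more than 40 mm (angle between any of green_pot_in, white_pot_in's own z axis and vertical above 0.35 rad or distance of any of green_pot_in, white_pot_in from where it was at the start of the episode above 0.04 m).
It also fails if it takes over 51 s, if anything falls off the work surface, if the arm or the gripper's body presses on something with over 40 N, if the wrist force passes 120 N, or if a joint passes its speed limit or range.

## Working session

There is one attempt and no reset: what is moved stays moved. The work goes in short steps, Python scripts to look and compute and a tool call to move; the robot and the scene stay as the last step left them, time stands still between calls to the robot, and variables do not carry over. Pictures are saved under pics/ and viewed, and the job is handed in when it is done.

Besides the shell and the picture viewer there is one more tool, called after "Request:" in YAML: its name, and indented under it one key for each argument. step_arm: Moves the arm, as the interface text tells. Its arguments: {"type":"object","properties":{"commands":{"type":"string"},"jaw":{"type":"number"},"grip_force":{"type":"number"}},"required":["commands"]}

```bash
mkdir -p pics; cat > h.py <<'E'
from station import *
import numpy as np, cv2
def save(p,n): cv2.imwrite('pics/'+n+'.png', cv2.cvtColor(p["frame"],cv2.COLOR_RGB2BGR))
def K(p):
    f=p["frame"].shape[0]/2/np.tan(np.radians(p["fovy"])/2)
    return f
def ray(p,px):
    f=K(p);d=np.array([(px[0]-p["cx"])/f,(px[1]-p["cy"])/f,1.])
    R=cv2.Rodrigues(np.array(p["rvec"],float))[0];t=np.array(p["tvec"],float).ravel()
    return -R.T@t, R.T@d
def onz(p,px,z):
    c,d=ray(p,px); return c+d*(z-c[2])/d[2]
def proj(p,X):
    f=K(p);R=cv2.Rodrigues(np.array(p["rvec"],float))[0];x=R@np.array(X)+np.array(p["tvec"],float).ravel()
    return np.array([p["cx"]+f*x[0]/x[2],p["cy"]+f*x[1]/x[2]])
E
python3 - <<'E'
from h import *
s=get_state();print(s)
a=grab_frame("scene");b=grab_frame("side")
save(a,'a1');save(b,'b1')
for p in(a,b):
    print({k:v for k,v in p.items() if k!='frame'})
    for n in["brush_centre","brush_bottom","green_pot_in","white_pot_in","stand_in"]:
        print(n,recognise(p,n))
E
```

```text
{'t': 0.0, 'q': array([-8.94900958e-01,  3.59398003e-01,  1.10787502e-02, -3.59121994e-04,
       -1.22409038e+00, -2.88114710e-01]), 'qd': array([-0.00058236, -0.00207418, -0.00111231, -0.00110526,  0.00030342,
        0.00126342]), 'joint_efforts': array([-1.66404584e-04, -5.82722425e+01,  2.93034464e+01,  6.99691951e+00,
        6.51130467e-03, -1.88996282e-04]), 'eef_pos': array([ 0.25506877, -0.62447947,  0.2506225 ]), 'ee_rot': array([ 3.13994991e+00, -1.34777240e-04, -2.75393419e+00]), 'force': array([ 0.12931974, -0.26729563,  0.72706062]), 'moment': array([-0.0280331 ,  0.00709852, -0.01995752]), 'width': 0.08758620384816328}
{'fovy': 48.52809772293676, 'cx': 276.1108842962289, 'cy': 210.58283989788455, 'rvec': array([ 1.27957909,  2.38120976, -0.83378627]), 'tvec': array([ 0.31663003, -0.30807373,  1.27625513]), 'shot': 1}
brush_centre [{'pixel': [195.6, 121.6], 'conf': 0.87}]
brush_bottom [{'pixel': [198.8, 120.1], 'conf': 0.92}]
green_pot_in [{'pixel': [317.6, 282.1], 'conf': 0.75}]
white_pot_in [{'pixel': [218.1, 218.3], 'conf': 0.71}, {'pixel': [155.4, 197.4], 'conf': 0.62}, {'pixel': [317.8, 282.7], 'conf': 0.16}]
stand_in [{'pixel': [201.5, 161.0], 'conf': 0.72}, {'pixel': [217.8, 218.8], 'conf': 0.6}]
{'fovy': 45.41734965002027, 'cx': 270.7699314750804, 'cy': 216.77358915630296, 'rvec': array([ 0.38797973, -2.72579533,  1.28394249]), 'tvec': array([0.53595339, 0.17912188, 0.82815902]), 'shot': 2}
brush_centre [{'pixel': [336.8, 121.5], 'conf': 0.86}]
brush_bottom [{'pixel': [340.1, 118.7], 'conf': 0.58}]
green_pot_in [{'pixel': [205.5, 278.8], 'conf': 0.87}]
white_pot_in [{'pixel': [255.6, 196.9], 'conf': 0.91}, {'pixel': [263.6, 150.2], 'conf': 0.87}, {'pixel': [208.4, 279.7], 'conf': 0.36}]
stand_in [{'pixel': [331.3, 171.9], 'conf': 0.92}]
```

View pics/a1.png

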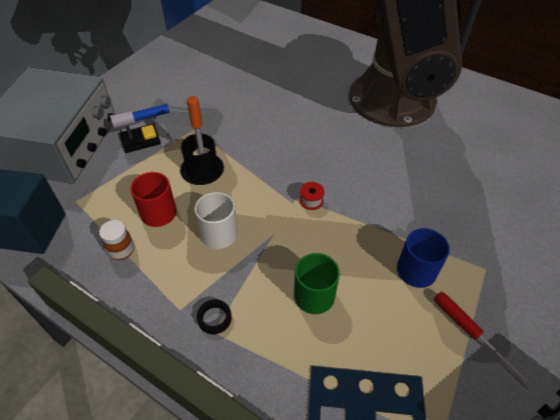

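View pics/b1.png

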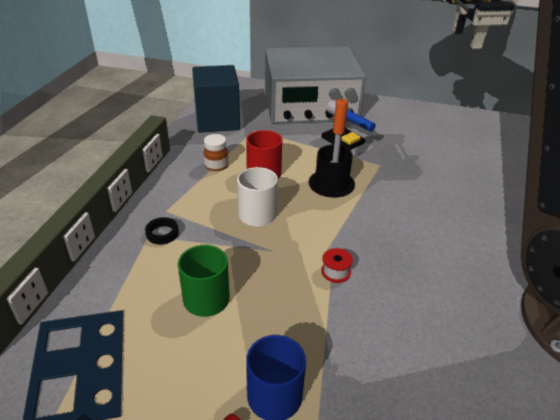

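```bash
cat > m.py <<'E'
from h import *
from scipy.optimize import minimize
def ring(c,ax,r,n=40):
    ax=ax/np.linalg.norm(ax);u=np.cross(ax,[1,0,0.]);
    u/=np.linalg.norm(u);v=np.cross(ax,u);t=np.linspace(0,2*np.pi,n)
    return c+r*(np.cos(t)[:,None]*u+np.sin(t)[:,None]*v)
def hull(p,c0,c1,r):
    ax=c1-c0;P=np.vstack([ring(c0,ax,r),ring(c1,ax,r)])
    q=np.array([proj(p,X) for X in P]);return cv2.convexHull((q*16).astype(np.int32))
def sil(p,c0,c1,r):
    m=np.zeros(p["frame"].shape[:2],np.uint8);cv2.fillConvexPoly(m,hull(p,c0,c1,r),1,shift=4);return m>0
def mask(p,kind,px,rad=50):
    h=cv2.cvtColor(p["frame"],cv2.COLOR_RGB2HSV).astype(int);H,S,V=h[...,0],h[...,1],h[...,2]
    m={'green':(H>45)&(H<80)&(S>120),'orange':(H>3)&(H<16)&(S>170)&(V>60),'white':(S<45)&(V>70),'black':(V<45)}[kind]
    Y,X=np.indices(m.shape);m=m&((X-px[0])**2+(Y-px[1])**2<rad**2)
    n,l,st,_=cv2.connectedComponentsWithStats(m.astype(np.uint8))
    return (l==1+np.argmax(st[1:,4]))
def iou(a,b): return (a&b).sum()/max(1,(a|b).sum())
def fitv(ps,ms,x0,z0,z1,r):
    f=lambda x:-sum(iou(sil(p,np.array([x[0],x[1],z0]),np.array([x[0],x[1],z1]),r),m) for p,m in zip(ps,ms))
    R=minimize(f,x0,method='Nelder-Mead',options=dict(initial_simplex=[x0,np.add(x0,[.02,0]),np.add(x0,[0,.02])],xatol=2e-4));return R.x,-R.fun/len(ps)
def fith(ps,ms,x0,zc,tz=None):
    def f(x):
        a=np.array([x[2],x[3],1]);a/=np.linalg.norm(a);c=np.array([x[0],x[1],zc])
        return -sum(iou(sil(p,c-.035*a,c+.035*a,.012),m) for p,m in zip(ps,ms))
    s=[np.r_[x0,0,0]]+[np.r_[x0,0,0]+d for d in np.diag([.01,.01,.1,.1])]
    R=minimize(f,s[0],method='Nelder-Mead',options=dict(initial_simplex=s,xatol=2e-4,maxiter=400));return R.x,-R.fun/len(ps)
E
python3 - <<'E'
from m import *
a=grab_frame("scene");b=grab_frame("side");ps=[a,b]
vis=[p["frame"].copy() for p in ps]
for k,pa,pb,z0,z1,r in[('green',(317,283),(205,280),0,.09,.04),('white',(217,220),(256,197),0,.09,.04)]:
    ms=[mask(a,k,pa),mask(b,k,pb)]
    x0=onz(a,pa,.045)[:2];print(x0,onz(b,pb,.045)[:2])
    x,s=fitv(ps,ms,x0,z0,z1,r);print(k,x,s,[fitv([p],[m],x0,z0,z1,r) for p,m in zip(ps,ms)])
    for p,v in zip(ps,vis): cv2.polylines(v,[(hull(p,np.r_[x,z0],np.r_[x,z1],r)//16)],True,(255,0,255),1)
ms=[mask(a,'orange',(195,112),30),mask(b,'orange',(341,117),30)]
print([m.sum() for m in ms])
x,s=fith(ps,ms,onz(a,(195,112),.171)[:2],.171);print('orange',x,s)
ax=np.array([x[2],x[3],1]);ax/=np.linalg.norm(ax);c=np.r_[x[:2],.171]
print('bottom',c-.165*ax)
for p,v in zip(ps,vis):
  cv2.polylines(v,[(hull(p,c-.035*ax,c+.035*ax,.012)//16)],True,(0,255,255),1)
# stand: sleeve
x0=onz(a,(200,155),.04)[:2]
ms=[mask(a,'black',(201,160),35),mask(b,'black',(332,172),30)]
def full(x):
    return -sum(iou(sil(p,np.r_[x,0],np.r_[x,.004],.052)|sil(p,np.r_[x,0],np.r_[x,.08],.038),m) for p,m in zip(ps,ms))
R=minimize(full,x0,method='Nelder-Mead',options=dict(initial_simplex=[x0,x0+[.02,0],x0+[0,.02]]));x=R.x;print('stand',x,R.fun/2)
for p,v in zip(ps,vis):
  for c0,c1,r in[(0,.004,.052),(0,.08,.038)]:cv2.polylines(v,[(hull(p,np.r_[x,c0],np.r_[x,c1],r)//16)],True,(255,255,0),1)
va=cv2.resize(vis[0][80:330,120:380],None,fx=2.2,fy=2.2);vb=cv2.resize(vis[1][80:330,170:390],None,fx=2.2,fy=2.2)
cv2.imwrite('pics/fa.png',va[...,::-1]);cv2.imwrite('pics/fb.png',vb[...,::-1])
E
```

```text
[0.63453927 0.13178367] [0.63512493 0.12722858]
green [0.63629751 0.12876945] 0.9224053492228124 [(array([0.63468042, 0.12924666]), np.float64(0.9230132450331126)), (array([0.6370906 , 0.12555255]), np.float64(0.931119311193112))]
[ 0.62062038 -0.11448836] [ 0.62078722 -0.11368947]
white [ 0.62023545 -0.11602241] 0.9416418323507207 [(array([ 0.62070621, -0.11558309]), np.float64(0.9473429951690822)), (array([ 0.62025851, -0.1187945 ]), np.float64(0.9396243291592129))]
[np.int64(312), np.int64(373)]
orange [ 0.4895392  -0.26117073  0.030152    0.09442855] 0.7930350678121791
bottom [ 0.48458839 -0.27667546  0.00680471]
stand [ 0.49258219 -0.26875565] -0.8294609525408371
```

View pics/fa.png

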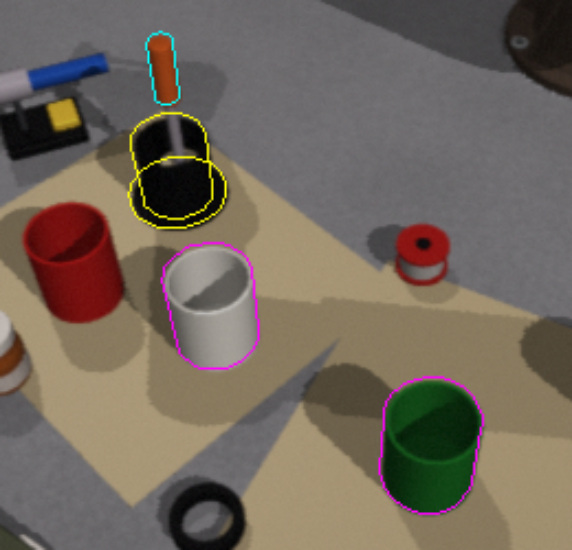

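View pics/fb.png

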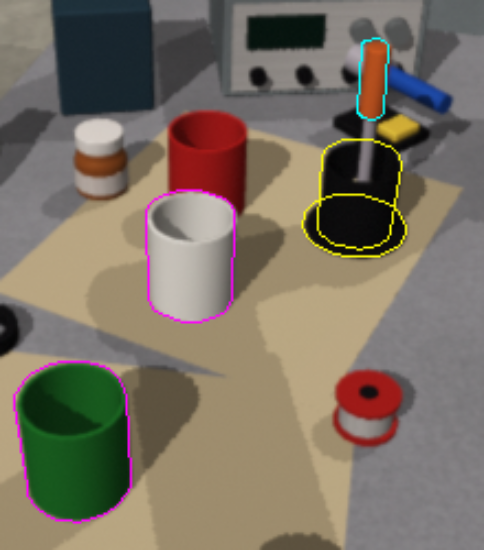

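```bash
cat >> h.py <<'E'
def tri(a,pa,b,pb):
    c1,d1=ray(a,pa);c2,d2=ray(b,pb)
    A=np.stack([d1,-d2],1);t=np.linalg.lstsq(A,c2-c1,rcond=None)[0]
    X,Y=c1+t[0]*d1,c2+t[1]*d2;return (X+Y)/2,np.linalg.norm(X-Y)
from scipy.spatial.transform import Rotation as Rn
def Rt(s): return Rn.from_euler('xyz',s["ee_rot"]).as_matrix()
def grasp(s): return s["eef_pos"]+Rt(s)@[0,0,.006]
def togo(s,target): return (Rt(s).T@(np.array(target)-grasp(s))*1000).round(1)
E
python3 - <<'E'
from h import *
a=grab_frame("scene");b=grab_frame("side")
for n,pa,pb in[('iron blue end',(168,110),(373,127)),('handle top',(194,99),(341,101)),('box corner',(110,78),(360,63))]: print(n,tri(a,pa,b,pb))
s=get_state();print(grasp(s),togo(s,[.490,-.262,.30]),togo(s,[.490,-.262,.171]))
w=grab_frame("wrist");save(w,'w1');print(w['tool_from_camera'])
E
```

```text
iron blue end (array([ 0.42863952, -0.41466962,  0.06977444]), np.float64(0.008167877474768076))
handle top (array([ 0.48969861, -0.25578637,  0.20662668]), np.float64(0.0009332897900357535))
box corner (array([ 0.4905994 , -0.51274077,  0.17088518]), np.float64(0.0243143487648735))
[ 0.25526916 -0.6248608   0.245577  ] [-354.5  247.1  -54.4] [-354.5  247.1   74.6]
[[ 3.55427095e-05 -9.66599473e-01 -2.56291743e-01  6.80513168e-02]
 [ 9.99998604e-01 -3.93759293e-04  1.62373621e-03  1.88714799e-04]
 [-1.67041982e-03 -2.56291443e-01  9.66598110e-01 -1.33498119e-01]
 [ 0.00000000e+00  0.00000000e+00  0.00000000e+00  1.00000000e+00]]
```

```bash
python3 - <<'E'
import cv2
i=cv2.imread('pics/a1.png');cv2.imwrite('pics/ca.png',cv2.resize(i[80:190,100:250],None,fx=5,fy=5,interpolation=2))
E
```

```text
(no output)
```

View pics/ca.png

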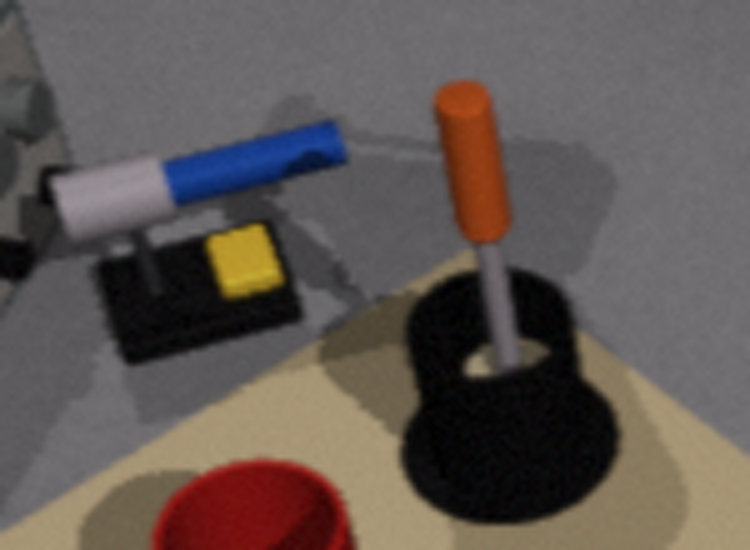

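Candidates for the brush: orange handle (195,112) in the black stand; blue iron (140,117) and red screwdriver (458,315) are not it. Green pot (317,283) stands against blue (422,258), red (154,199) and white (217,220). The crop confirms the orange brush with cream bristles in the black stand.

Request:
step_arm:
  commands: "0 0 -30 0 0 0;-20 14 -24 0 0 0;-48 33 0 0 0 0;-48 33 0 0 0 0;-48 33 0 0 0 0;-48 33 0 0 0 0;-48 33 0 0 0 0;-48 33 0 0 0 0"
  jaw: 87.6

```text
t: 1.85
eef_pos: [0.461, -0.3104, 0.3059]
ee_rot: [-3.141, 0.001, -2.754]
force: [1.0, -0.1, 0.1]
width: 0.0876
```

```bash
python3 - <<'E'
from h import *
s=get_state();w=grab_frame("wrist");save(w,'w2')
print(grasp(s),s['ee_rot'],togo(s,[.490,-.262,.30]))
T=np.array(w['tool_from_camera']);R=Rt(s);f=K(w)
def pw(X):
    x=np.linalg.inv(T)@np.r_[R.T@(np.array(X)-s['eef_pos']),1];return w['cx']+f*x[0]/x[2],w['cy']+f*x[1]/x[2]
print(pw([.490,-.262,.206]),pw([.4926,-.2688,.08]))
E
```

```text
[ 0.46097028 -0.31044747  0.29993608] [-3.14106200e+00  5.72536324e-04 -2.75374624e+00] [-45.2  33.9  -0.1]
(np.float64(323.0590942433563), np.float64(272.522181484485)) (np.float64(303.0980089265427), np.float64(224.47831870737636))
```

View pics/w2.png

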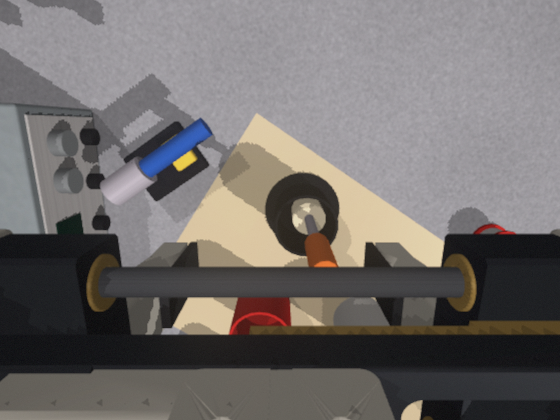

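Request:
step_arm:
  commands: "-45 34 0 0 0 0;0 0 0 0 0 0;0 0 0 0 0 0"

```text
t: 2.28
eef_pos: [0.489, -0.2635, 0.3056]
ee_rot: [-3.142, -0.0, -2.753]
force: [-1.0, 0.2, -0.6]
width: 0.0874
```

```bash
python3 - <<'E'
from m import *
s=get_state();w=grab_frame("wrist");save(w,'w3');a=grab_frame("scene");b=grab_frame("side");save(a,'a3');save(b,'b3')
ps=[a,b]
print(grasp(s),togo(s,[.490,-.262,.171]))
T=np.array(w['tool_from_camera']);R=Rt(s);f=K(w)
def pw(X):
    x=np.linalg.inv(T)@np.r_[R.T@(np.array(X)-s['eef_pos']),1];return w['cx']+f*x[0]/x[2],w['cy']+f*x[1]/x[2]
for X in([.490,-.262,.206],[.49,-.262,.136],[.49,-.262,.051],[.4926,-.2688,.08]):print(pw(X))
E
```

```text
[ 0.48900482 -0.26348204  0.29961575] [ -1.5   1.  128.6]
(np.float64(281.5038434571153), np.float64(219.79336890260555))
(np.float64(281.2667356399209), np.float64(199.07458600792688))
(np.float64(281.0885895963623), np.float64(183.50795794938966))
(np.float64(274.7227769278201), np.float64(187.88357566241137))
```

View pics/w3.png

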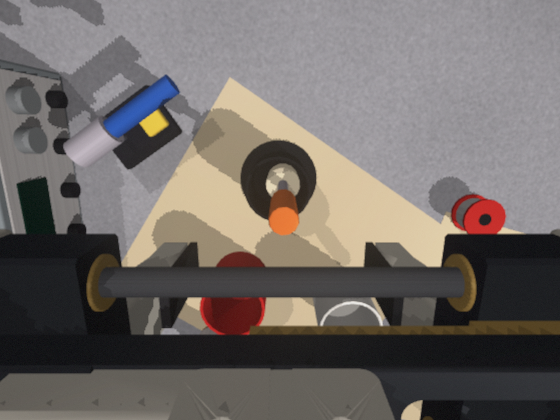

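View pics/b3.png

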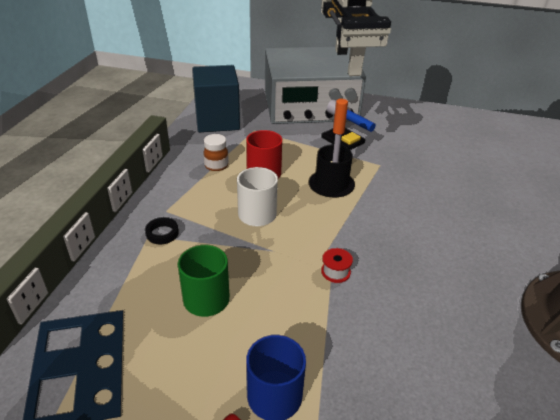

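Request:
step_arm:
  commands: "-1 2 32 0 0 0;0 0 32 0 0 0;0 0 32 0 0 0;0 0 32 0 0 0;0 0 0 0 0 0"

```text
t: 3.05
eef_pos: [0.4872, -0.2619, 0.1755]
ee_rot: [3.139, -0.004, -2.756]
force: [0.9, -0.3, 0.4]
width: 0.0875
```

Request:
step_arm:
  commands: "0 0 0 0 0 0;0 0 0 0 0 0;0 0 0 0 0 0;0 0 0 0 0 0;0 0 0 0 0 0;0 0 0 0 0 0"
  jaw: 0
  grip_force: 30

```text
t: 3.8
eef_pos: [0.4891, -0.2614, 0.1776]
ee_rot: [3.142, 0.0, -2.754]
force: [1.0, 0.1, 0.3]
width: 0.0333
```

```bash
python3 - <<'E'
from h import *
s=get_state();print(grasp(s),s['force'],s['moment'],s['width'])
b=grab_frame("side");save(b,'b4')
E
```

```text
[ 0.48914366 -0.26137853  0.17159208] [0.96561555 0.11160792 0.27621694] [0.01631783 0.01073176 0.00175226] 0.03325921007322698
```

View pics/b4.png

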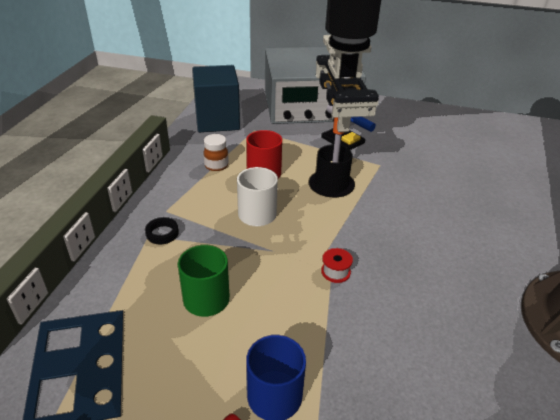

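Fingers astride the handle, still closing (33 mm).

Request:
step_arm:
  commands: "0 0 0 0 0 0;0 0 0 0 0 0;0 0 0 0 0 0;0 0 0 0 0 0"

```text
t: 4.35
eef_pos: [0.4891, -0.2614, 0.1775]
ee_rot: [3.142, -0.0, -2.754]
force: [0.0, -0.7, -0.1]
width: 0.0235
```

Request:
step_arm:
  commands: "0 0 -10 0 0 0;0 0 -30 0 0 0;0 0 -40 0 0 0;0 0 -40 0 0 0;0 0 0 0 0 0"

```text
t: 4.97
eef_pos: [0.4906, -0.2619, 0.3018]
ee_rot: [-3.137, 0.005, -2.753]
force: [-0.9, -0.0, -2.6]
width: 0.0235
```

```bash
python3 - <<'E'
from h import *
s=get_state();g=grasp(s);print(g,s['force'],s['moment'],s['width'])
a=grab_frame("scene");save(a,'a5');b=grab_frame("side");save(b,'b5')
va=cv2.resize(a['frame'][20:190,130:270],None,fx=3,fy=3);vb=cv2.resize(b['frame'][20:190,270:410],None,fx=3,fy=3)
cv2.imwrite('pics/c5.png',np.hstack([va,vb])[...,::-1])
for p in(a,b):print(proj(p,g-[0,0,.165]),recognise(p,'brush_bottom'))
E
```

```text
[ 0.4906182  -0.26196026  0.2958122 ] [-0.8959548  -0.04737237 -2.64135106] [ 0.04523683 -0.01286976  0.00227154] 0.023529956027853887
[196.34912666 126.36856091] [{'pixel': [190.9, 103.6], 'conf': 0.56}]
[337.11591566 133.43572555] [{'pixel': [340.5, 116.2], 'conf': 0.71}]
```

View pics/c5.png

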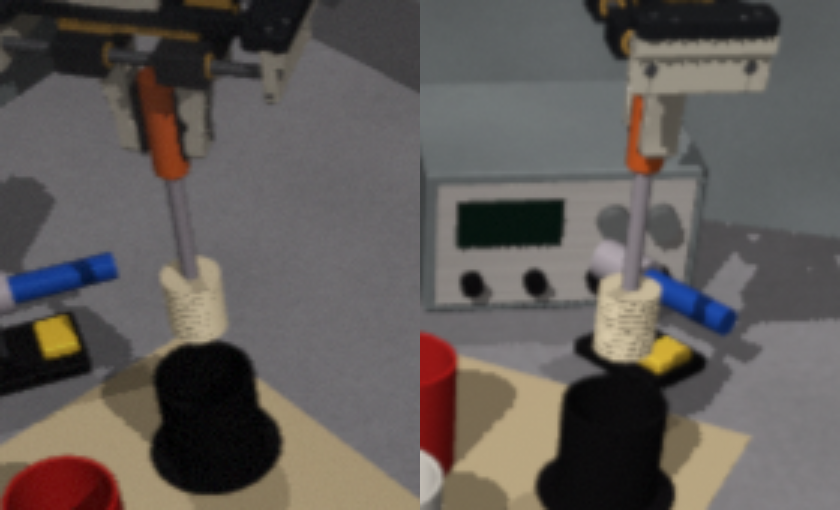

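```bash
python3 - <<'E'
from h import *
s=get_state();print(togo(s,[.636,.128,.300]))
E
```

```text
[-283.6  304.5   -9.4]
```

Request:
step_arm:
  commands: "-10 11 -3 0 0 0;-20 21 0 0 0 0;-25 27 0 0 0 0;-25 27 0 0 0 0;-25 27 0 0 0 0;-25 27 0 0 0 0;-25 27 0 0 0 0;-25 27 0 0 0 0"

```text
t: 6.18
eef_pos: [0.5825, -0.0118, 0.3]
ee_rot: [3.141, -0.001, -2.753]
force: [0.1, -0.3, -0.9]
width: 0.0235
```

Request:
step_arm:
  commands: "-25 27 0 0 0 0;-25 27 0 0 0 0;-25 27 0 0 0 0;-18 19 0 0 0 0;-9 9 0 0 0 0;0 0 0 0 0 0;0 0 0 0 0 0"

```text
t: 7.05
eef_pos: [0.6354, 0.1249, 0.3006]
ee_rot: [-3.141, -0.0, -2.754]
force: [-0.4, -1.0, -0.4]
width: 0.0234
```

```bash
python3 - <<'E'
from m import *
s=get_state();g=grasp(s);print(g,s['force'],s['width'],togo(s,[.636,.128,.3]))
a=grab_frame("scene");save(a,'a6');b=grab_frame("side");save(b,'b6')
va,vb=a['frame'].copy(),b['frame'].copy()
for p,v in((a,va),(b,vb)):
    cv2.polylines(v,[hull(p,g-[0,0,.165],g-[0,0,.12],.021)//16],True,(255,0,255),1)
    cv2.polylines(v,[hull(p,np.array([.636,.128,0.]),np.array([.636,.128,.09]),.04)//16],True,(255,0,255),1)
va=cv2.resize(va[150:330,250:390],None,fx=2.8,fy=2.8);vb=cv2.resize(vb[150:330,140:280],None,fx=2.8,fy=2.8)
cv2.imwrite('pics/c6.png',np.hstack([va,vb])[...,::-1])
E
```

```text
[0.63536892 0.12488774 0.2946142 ] [-0.4414718  -1.04933098 -0.37090547] 0.02335882458475677 [-1.8  2.6 -5.4]
```

View pics/c6.png

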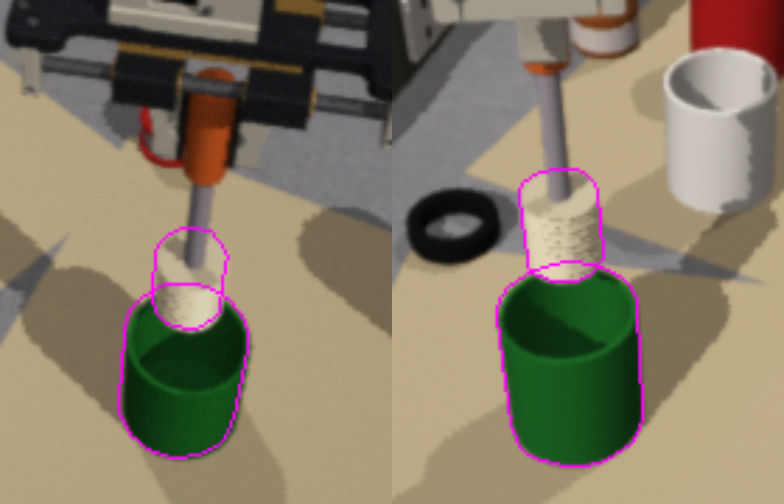

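Request:
step_arm:
  commands: "-2 2 10 0 0 0;0 0 25 0 0 0;0 0 25 0 0 0;0 0 25 0 0 0;0 0 20 0 0 0;0 0 12 0 0 0;0 0 0 0 0 0;0 0 0 0 0 0"

```text
t: 8.15
eef_pos: [0.6372, 0.1284, 0.1844]
ee_rot: [-3.141, 0.001, -2.754]
force: [0.7, -0.5, -1.5]
width: 0.024
```

```bash
python3 - <<'E'
from m import *
s=get_state();g=grasp(s);print(g,s['force'],s['moment'],s['width'])
a=grab_frame("scene");save(a,'a7');b=grab_frame("side");save(b,'b7')
va,vb=a['frame'].copy(),b['frame'].copy()
for p,v in((a,va),(b,vb)):
    cv2.polylines(v,[hull(p,np.array([.636,.128,0.]),np.array([.636,.128,.09]),.04)//16],True,(255,0,255),1)
va=cv2.resize(va[150:330,250:390],None,fx=2.8,fy=2.8);vb=cv2.resize(vb[150:330,140:280],None,fx=2.8,fy=2.8)
cv2.imwrite('pics/c7.png',np.hstack([va,vb])[...,::-1])
E
```

```text
[0.63723702 0.12838361 0.17839997] [ 0.65281357 -0.48097541 -1.48611326] [ 0.03084974 -0.04789365  0.00877488] 0.023991814003751687
```

View pics/c7.png

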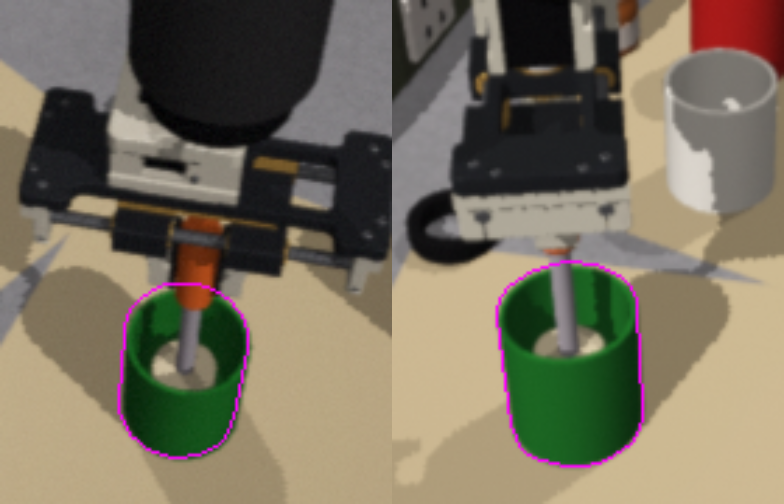

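Request:
step_arm:
  commands: "0 0 5 0 0 0;0 0 0 0 0 0;0 0 0 0 0 0;0 0 -15 0 0 0;0 0 -25 0 0 0;0 0 -15 0 0 0;0 0 0 0 0 0;0 0 0 0 0 0"

```text
t: 9.25
eef_pos: [0.6363, 0.1283, 0.2329]
ee_rot: [3.141, -0.001, -2.754]
force: [0.4, -1.0, -1.4]
width: 0.0235
```

```bash
python3 - <<'E'
from m import *
s=get_state();g=grasp(s);print(g,s['force'],s['moment'],s['width'])
a=grab_frame("scene");save(a,'a8');b=grab_frame("side");save(b,'b8')
va,vb=a['frame'].copy(),b['frame'].copy()
va=cv2.resize(va[150:330,250:390],None,fx=2.8,fy=2.8);vb=cv2.resize(vb[150:330,140:280],None,fx=2.8,fy=2.8)
cv2.imwrite('pics/c8.png',np.hstack([va,vb])[...,::-1])
E
```

```text
[0.6362507  0.12828493 0.22687651] [ 0.42515086 -0.98680089 -1.44307149] [-0.00488034  0.0226376   0.03410748] 0.023517504864977046
```

View pics/c8.png

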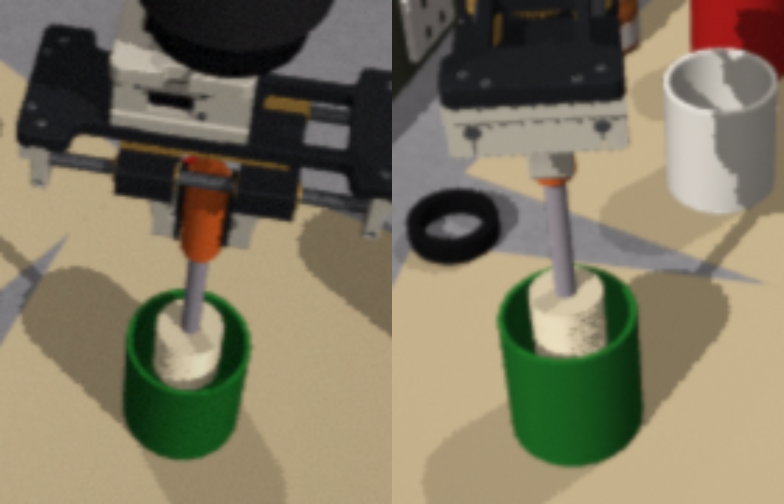

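Bristles show at the mouth, brush centred. Two more strokes.

Request:
step_arm:
  commands: "0 0 15 0 0 0;0 0 25 0 0 0;0 0 14 0 0 0;0 0 0 0 0 0;0 0 0 0 0 0;0 0 0 0 0 0"

```text
t: 10.1
eef_pos: [0.6368, 0.1284, 0.1797]
ee_rot: [3.142, 0.0, -2.754]
force: [0.4, 0.0, -1.5]
width: 0.0234
```

Request:
step_arm:
  commands: "0 0 -15 0 0 0;0 0 -25 0 0 0;0 0 -14 0 0 0;0 0 0 0 0 0;0 0 0 0 0 0;0 0 0 0 0 0"

```text
t: 10.85
eef_pos: [0.6363, 0.1282, 0.2325]
ee_rot: [3.142, -0.002, -2.754]
force: [-0.6, -0.4, -1.4]
width: 0.0237
```

Request:
step_arm:
  commands: "0 0 15 0 0 0;0 0 25 0 0 0;0 0 14 0 0 0;0 0 0 0 0 0;0 0 0 0 0 0;0 0 0 0 0 0"

```text
t: 11.6
eef_pos: [0.637, 0.1284, 0.18]
ee_rot: [3.141, 0.001, -2.754]
force: [0.3, -0.6, -0.9]
width: 0.0238
```

```bash
python3 - <<'E'
from m import *
s=get_state();g=grasp(s);print(g,s['force'],s['moment'],s['width'])
a=grab_frame("scene");save(a,'a9');b=grab_frame("side");save(b,'b9')
va,vb=a['frame'].copy(),b['frame'].copy()
va=cv2.resize(va[150:330,250:390],None,fx=2.8,fy=2.8);vb=cv2.resize(vb[150:330,140:280],None,fx=2.8,fy=2.8)
cv2.imwrite('pics/c9.png',np.hstack([va,vb])[...,::-1])
E
```

```text
[0.63696031 0.1284461  0.17403681] [ 0.28380535 -0.58706014 -0.93878311] [ 0.04066125 -0.02097428 -0.004556  ] 0.02377458407005456
```

View pics/c9.png

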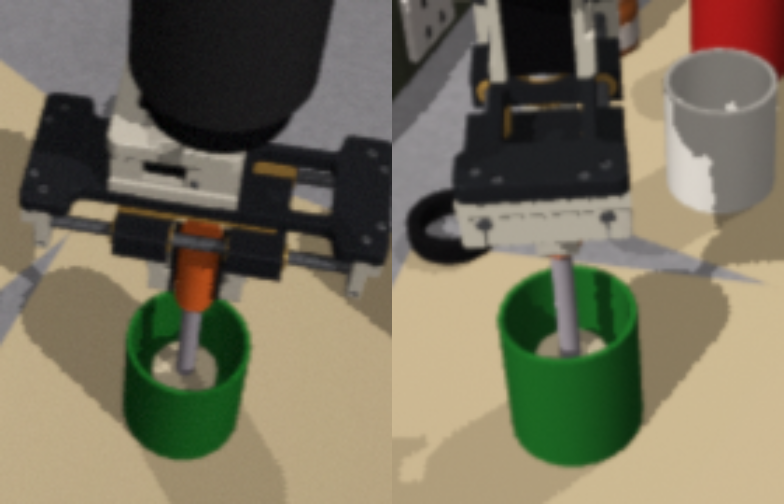

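Request:
step_arm:
  commands: "0 0 2 0 0 0;0 0 1 0 0 0;0 0 0 0 0 0"

```text
t: 12.08
eef_pos: [0.6366, 0.1283, 0.1764]
ee_rot: [-3.142, -0.0, -2.754]
force: [0.5, -0.4, -0.8]
width: 0.0238
```

```bash
python3 - <<'E'
from m import *
s=get_state();g=grasp(s);print(g,s['force'])
a=grab_frame("scene");b=grab_frame("side")
va,vb=a['frame'].copy(),b['frame'].copy()
c=np.r_[g[:2],0]
for p,v in((a,va),(b,vb)):
    for z in(.045+g[2]-.165,):
        q=np.array([proj(p,X) for X in ring(c+[0,0,z],np.array([0,0,1.]),.021)]).astype(int);cv2.polylines(v,[q],True,(255,0,255),1)
va=cv2.resize(va[150:330,250:390],None,fx=2.8,fy=2.8);vb=cv2.resize(vb[150:330,140:280],None,fx=2.8,fy=2.8)
cv2.imwrite('pics/c10.png',np.hstack([va,vb])[...,::-1])
print(togo(s,[g[0],g[1],.3]))
E
```

```text
[0.63662432 0.12827818 0.17040621] [ 0.47063109 -0.43372566 -0.80143431]
[   0.    -0.  -129.6]
```

View pics/c10.png

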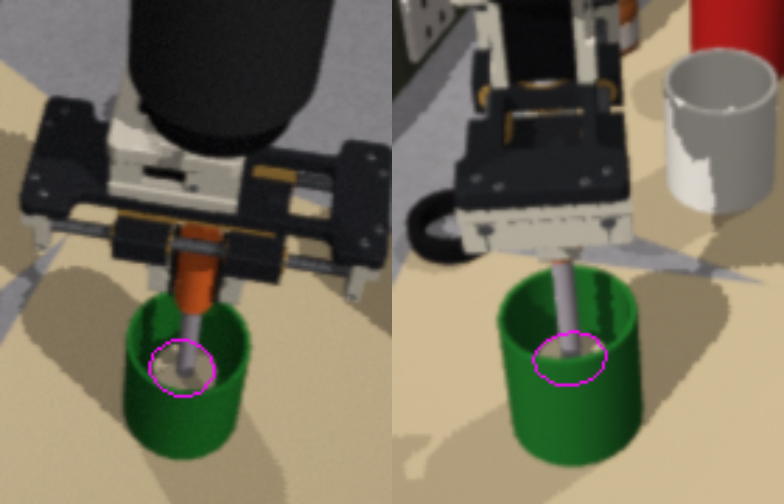

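Request:
step_arm:
  commands: "0 0 -15 0 0 0;0 0 -25 0 0 0;0 0 -30 0 0 0;0 0 -30 0 0 0;0 0 -25 0 0 0;0 0 -8 0 0 0;0 0 0 0 0 0"

```text
t: 13.05
eef_pos: [0.6367, 0.1284, 0.3101]
ee_rot: [3.141, 0.001, -2.754]
force: [-0.2, -0.2, -2.9]
width: 0.0233
```

```bash
python3 - <<'E'
from h import *
s=get_state();print(grasp(s),togo(s,[.491,-.265,.305]))
E
```

```text
[0.63673845 0.12839165 0.30405228] [ 283.7 -309.1   -1.3]
```

Request:
step_arm:
  commands: "10 -11 0 0 0 0;20 -22 0 0 0 0;25 -27 0 0 0 0;25 -27 0 0 0 0;25 -27 0 0 0 0;25 -27 0 0 0 0;25 -27 0 0 0 0;25 -27 0 0 0 0"

```text
t: 14.05
eef_pos: [0.5419, -0.1226, 0.3092]
ee_rot: [3.141, -0.001, -2.755]
force: [0.0, 0.1, -1.3]
width: 0.0235
```

Request:
step_arm:
  commands: "25 -27 0 0 0 0;25 -27 0 0 0 0;25 -27 0 0 0 0;19 -22 0 0 0 0;10 -11 0 0 0 0;0 0 0 0 0 0;0 0 0 0 0 0"

```text
t: 14.92
eef_pos: [0.4904, -0.2649, 0.3094]
ee_rot: [3.141, -0.0, -2.754]
force: [0.1, 1.0, -0.6]
width: 0.0239
```

```bash
python3 - <<'E'
from m import *
s=get_state();g=grasp(s);print(g,s['force'],s['width'],togo(s,[.491,-.265,.171]))
a=grab_frame("scene");b=grab_frame("side")
va,vb=a['frame'].copy(),b['frame'].copy()
for p,v in((a,va),(b,vb)):
    q=np.array([proj(p,X) for X in ring(np.array([.4926,-.2688,.08]),np.array([0,0,1.]),.038)]).astype(int);cv2.polylines(v,[q],True,(255,255,0),1)
    cv2.polylines(v,[hull(p,g-[0,0,.165],g-[0,0,.12],.021)//16],True,(255,0,255),1)
va=cv2.resize(va[60:200,130:270],None,fx=2.8,fy=2.8);vb=cv2.resize(vb[60:200,270:410],None,fx=2.8,fy=2.8)
cv2.imwrite('pics/c11.png',np.hstack([va,vb])[...,::-1])
E
```

```text
[ 0.49044708 -0.26489728  0.3034494 ] [ 0.09430393  0.9929706  -0.64127221] 0.023882895072633876 [ -0.5  -0.3 132.4]
```

View pics/c11.png

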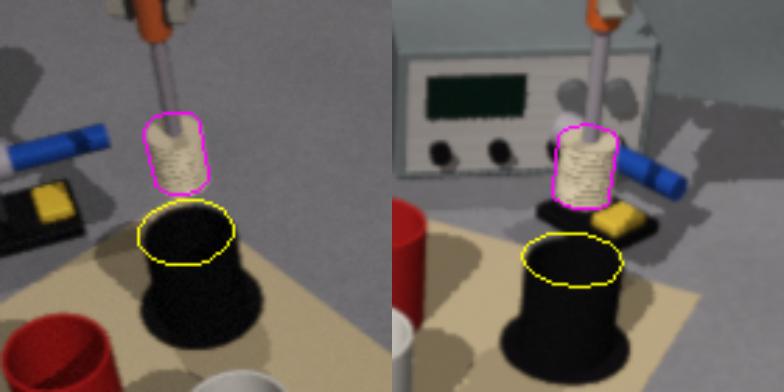

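```bash
python3 - <<'E'
from h import *
a=grab_frame("scene");b=grab_frame("side")
X=np.array([.4926,-.2688,.08])
print(tri(a,proj(a,X)+[2.3,1.1],b,proj(b,X)+[0,.7]), onz(a,proj(a,X)+[2.3,1.1],.08),onz(b,proj(b,X)+[0,.7],.08))
va=cv2.resize(a['frame'][110:190,160:240],None,fx=5,fy=5,interpolation=2);vb=cv2.resize(b['frame'][120:200,290:370],None,fx=5,fy=5,interpolation=2)
v=np.hstack([va,vb]).astype(float);v=255*(v/255)**.4
cv2.imwrite('pics/c12.png',v[...,::-1])
print(proj(a,X)-[160,110],proj(b,X)-[290,120])
E
```

```text
(array([ 0.49223165, -0.26254819,  0.08105245]), np.float64(0.002177652890715679)) [ 0.49252056 -0.2621842   0.08      ] [ 0.49210429 -0.26605074  0.08      ]
[36.48065451 32.96811234] [44.40541276 32.49597959][ WARN:0@2.764] global loadsave.cpp:1063 imwrite_ Unsupported depth image for selected encoder is fallbacked to CV_8U.
```

View pics/c12.png

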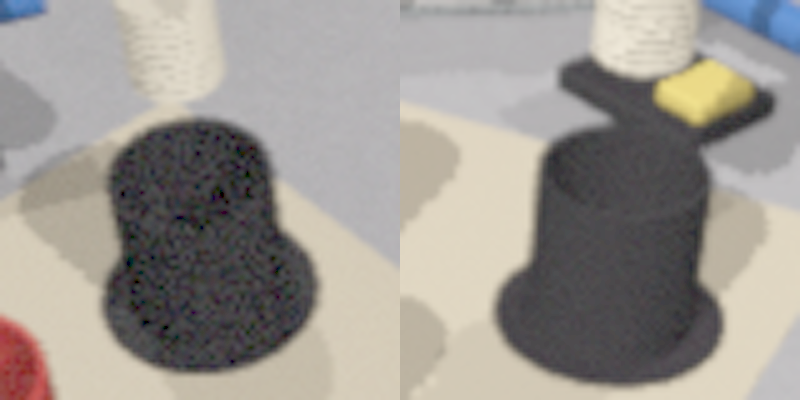

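Stand centre is about (0.492, −0.264); the brush is over it. Lower.

Request:
step_arm:
  commands: "-1 0 12 0 0 0;0 0 25 0 0 0;0 0 25 0 0 0;0 0 25 0 0 0;0 0 25 0 0 0;0 0 17 0 0 0;0 0 0 0 0 0;0 0 0 0 0 0"

```text
t: 16.12
eef_pos: [0.492, -0.2647, 0.1809]
ee_rot: [-3.141, 0.0, -2.753]
force: [0.4, 0.7, -1.5]
width: 0.0233
```

```bash
python3 - <<'E'
from h import *
s=get_state();print(grasp(s),s['force'],s['moment'])
a=grab_frame("scene");b=grab_frame("side")
va=cv2.resize(a['frame'][60:200,130:270],None,fx=2.8,fy=2.8);vb=cv2.resize(b['frame'][60:200,270:410],None,fx=2.8,fy=2.8)
cv2.imwrite('pics/c13.png',np.hstack([va,vb])[...,::-1])
E
```

```text
[ 0.4919871  -0.26475045  0.17492787] [ 0.36758748  0.70593908 -1.51514665] [-0.03987376  0.0199151   0.04623662]
```

View pics/c13.png

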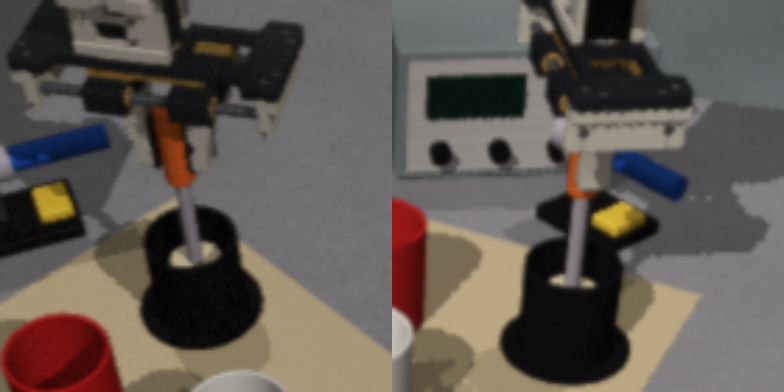

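Bristles are inside the sleeve, about 4 mm off the floor; lower 3 mm and release.

Request:
step_arm:
  commands: "0 0 2 0 0 0;0 0 1 0 0 0;0 0 0 0 0 0;0 0 0 0 0 0"

```text
t: 16.73
eef_pos: [0.4916, -0.2648, 0.1776]
ee_rot: [-3.142, 0.0, -2.754]
force: [-1.0, 0.4, -0.8]
width: 0.0235
```

Request:
step_arm:
  commands: "0 0 0 0 0 0;0 0 0 0 0 0;0 0 0 0 0 0;0 0 0 0 0 0;0 0 0 0 0 0;0 0 0 0 0 0;0 0 0 0 0 0;0 0 0 0 0 0"
  jaw: 87.6

```text
t: 17.73
eef_pos: [0.4916, -0.2647, 0.1776]
ee_rot: [-3.142, 0.0, -2.754]
force: [1.1, -0.1, -0.0]
width: 0.0871
```

Request:
step_arm:
  commands: "0 0 -10 0 0 0;0 0 -25 0 0 0;0 0 -30 0 0 0;0 0 -35 0 0 0;0 0 -35 0 0 0;0 0 0 0 0 0;0 0 0 0 0 0"

```text
t: 18.6
eef_pos: [0.4914, -0.2646, 0.3127]
ee_rot: [3.141, 0.0, -2.754]
force: [1.2, -0.6, 0.1]
width: 0.0877
```

```bash
python3 - <<'E'
from m import *
s=get_state();print(s['t'],grasp(s),s['force'],s['width'])
a=grab_frame("scene");save(a,'a14');b=grab_frame("side");save(b,'b14');ps=[a,b]
va=cv2.resize(a['frame'][80:330,120:360],None,fx=1.6,fy=1.6);vb=cv2.resize(b['frame'][80:330,150:390],None,fx=1.6,fy=1.6)
cv2.imwrite('pics/c14.png',np.hstack([va,vb])[...,::-1])
for k,pa,pb,x0 in[('green',(317,283),(205,280),[.636,.128]),('white',(217,220),(256,197),[.62,-.116])]:
    print(k,fitv(ps,[mask(a,k,pa),mask(b,k,pb)],x0,0,.09,.04))
E
```

```text
18.6 [ 0.49136246 -0.26458515  0.30667415] [ 1.22006101 -0.62735547  0.0587058 ] 0.08774228537161696
green (array([0.63535379, 0.12953297]), np.float64(0.9235888336298256))
white (array([ 0.62017543, -0.11604721]), np.float64(0.9392568535072703))
```

View pics/c14.png

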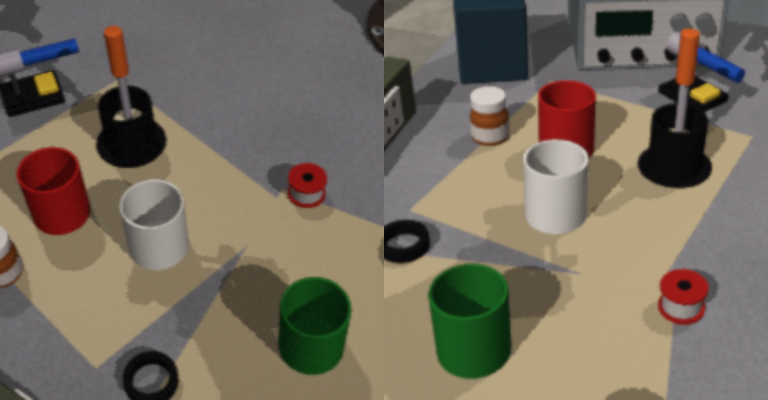

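The brush stands upright in its stand, the pots haven't moved and the gripper is clear.

```bash
python3 -c "
from station import *
print(job_done())"
```

```text
the job is handed in; nothing more can be done
None
```

I scrubbed the green pot three times with the orange-handled brush, stood the brush bristles down in its black stand, let go, and handed the job in at about 19 s.

- **Strokes:** By arm position, the brush bottom came within about 2–3 mm of the pot floor on each down-stroke and rose to about 54 mm above it between them. The wrist force showed no contact with the floor. A picture on the last down-stroke agreed with the height to about 1 mm.
- **End state:** The last pictures show the brush upright in the stand and the gripper clear, about 80 mm above the handle.
- **Pots:** Fitted positions before and after agree to about 1 mm for both the green and the white pot. The brush stayed out of the white one.
- **Checks that disagreed:**
  - My first fit of the stand centre was about 5 mm off in y. I corrected it from a close-up before putting the brush back.
  - The network's "brush_bottom" detection while the brush was lifted was about 20 pixels too high, so I didn't use it.

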